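# Unlock a specimen transfer box and hold its gate open

## Task

Lift the yellow keeper link up and off its two posts and put it in the steel tray, then squeeze the red catch on the white transfer box fully in, and after it the blue catch. Then swing the gate out by its handle, past the click of its detent, to square open or a little wider, and finish while still holding it there with the fingers, because it falls back when let go. Do not disturb the racks, bottles and boxes standing around.

Things in the scene. Friction and masses are not known exactly. Their poses are not given: they have to be found in the camera images.
- link_grip (a point): Yellow keeper link's grip fin (10 mm thick along x, 26 wide along y), this point 40 mm above the link's underside, 22 below the fin's top. The plate, 36 x 98 x 8 mm, has two 22 mm holes 60 apart along y, over 16 mm steel posts (box pillar and gate handle) that reach 27 mm above it: it ties the gate shut. Pinch the fin's upper half across x, lift straight up 40 mm or more. z up.
- link: The same keeper link (50 to 100 g), origin at the middle of its plate's underside; that side rests on the collars of the two posts, 170 mm above the bench. y points from hole to hole, towards the gate's hinge.
- tray_in (a point): Centre of the inner floor of a fixed steel tray, outside 130 (its x) x 180 (its y) x 22 mm high, walls and floor 3 mm: this point is 3 mm above the bench.
- red_catch (a point): Red catch on the white transfer box (240 x 200 mm, roof 150 mm above bench). Box axes: -x to the gate side, z up. Two red tabs, 8 mm thick, 26 wide, 60 tall above the roof, at -x and +x of this point (36 mm above roof), 56 mm over their outsides. Squeezed along x each slides 12 mm to a stop (4 N friction) and stays in. A red tongue 11 mm high leaves the -x tab towards the gate: pinch above it.
- blue_catch (a point): Blue catch, 85 mm nearer the gate than the red, same axes, height (36 mm above roof), tab sizes, travel and friction, but its tabs stand at -y and +y of this point and are squeezed along y. The red tongue blocks it until the red tabs are in. Each blue tab has a steel bolt in front of a lug on the gate: both must be in to free the gate. Stays in when let go.
- gate_handle (a point): The gate's upright round steel handle post, 16 mm across, bare for 35 mm, this point 188 mm above the bench and 17 below its top; a 22 mm collar under it. 149 mm from the hinge axis. With the gate shut it stands 43 mm out from the gate and 28 mm from the bolts behind it: take it from above, fingers closing along the box's y. Its frame turns with the gate.
- gate_hinge (a point): Point on the gate's upright hinge axis, 188 mm above the bench, at the box's +y end. The blue barred gate, 176 mm wide, 150 high, swings its free end out to the box's -x side, clockwise seen from above. The frame turns with the gate; shut, it is aligned with the box.
- gate (a joint): Gate angle, rad: 0 shut, grows opening, stop at 1.9 (square open is 1.57). A spring pulls it shut (0.12 N m at 0, 0.15 more per rad) and a damper slows it (0.2 N m s). A ball detent resists from about 0.45 to 0.8 with up to 0.7 N m (some 6 N at the handle in all), then helps to 1.15. Let go when wide, it falls back to about 1.1.
- red_front (a joint): Slide of the -x red tab in m: 0 out, 0.012 fully in.
- red_rear (a joint): Slide of the +x red tab in m: 0 out, 0.012 fully in.
- blue_left (a joint): Slide of the +y blue tab in m: 0 out, 0.012 fully in.
- blue_right (a joint): Slide of the -y blue tab in m: 0 out, 0.012 fully in.
- rack_a: Bystander, not to be disturbed: loose white rack of red and purple capped tubes, 90 x 200 x 112 mm, beyond the working area; origin under its middle.
- rack_b: Bystander, not to be disturbed: the same with green, light blue and black caps; origin under its middle.
- reagent: Bystander, not to be disturbed: amber bottle, 68 mm across, 130 mm tall; origin under its middle.
- jar: Bystander, not to be disturbed: white jar with a green cap, 60 mm across, 70 mm tall; origin under its middle.
- capbox: Bystander, not to be disturbed: light blue box, 60 x 70 x 45 mm, standing on the rear left of the transfer box's roof (its top is 195 mm above the bench); origin under its middle.
- marker: Bystander, not to be disturbed: marker pen lying on the bench, 130 mm long, 16 mm thick; origin under its middle.
- gauze: Bystander, not to be disturbed: cardboard box, 110 x 80 x 50 mm; origin under its middle.
Things that resemble listed ones, but are neither listed nor needed, are in the scene too. What is shaped like the link but purple is not meant. Of the things shaped like the part that bears tray_in, the bare steel one is meant.

How it is judged (in metres and radians):
On the way, in this order (a step that is already met when the one before it is completed fails the run):
1. the keeper link lies in the tray, let go (x of link_grip in the frame of tray_in between -0.055 and 0.055 m and y of link_grip in the frame of tray_in between -0.08 and 0.08 m and z of link_grip in the frame of tray_in below 0.055 m and contact force between the fingers and link below 0.1 N), for 0.2 s.
2. both red tabs squeezed in (value of joint each of red_front, red_rear above 0.008 m), for 0.1 s.
3. both blue tabs squeezed in (value of joint each of blue_left, blue_right above 0.008 m), for 0.1 s.
4. gate swung past its detent (value of joint gate above 1.2 rad), for 0.1 s.
At the end, for the whole second after the job is handed in: the fingers hold the gate (contact force above 0.5 N) at 1.4 rad or more from shut and still (under 0.1 rad/s); the keeper link lies in the tray (its grip point within 55 x 80 mm of the tray's centre, under 55 mm above its floor), not touched; all four catch tabs are at least 8 mm in (all of step 1 and all of step 2 and all of step 3 and value of joint gate above 1.4 rad and velocity of joint gate between -0.1 and 0.1 rad/s and contact force between the fingers and gate above 0.5 N); the arm keeps its last pose, push and grip.
It fails at once if a bystander was moved more than 30 mm (distance of any of rack_a, rack_b, reagent, jar, marker, gauze from where it was at the start of the episode above 0.03 m).
It fails at once if the box on the roof was moved more than 30 mm (distance of capbox from where it was at the start of the episode above 0.03 m).
It also fails if it takes over 70 s, if anything falls off the work surface, if the arm or the gripper's body presses on something with over 40 N, if the wrist force passes 120 N, or if a joint passes its speed limit or range.

## Robot

A 6-joint arm with a two-finger parallel gripper is mounted at the origin on the work surface. World frame = base frame: x ahead of the robot, y to its left, z up, the work surface at z = 0. Lengths are in mm, angles in rad, forces in N, time in s.
With the tool pointing down it reaches from about 275 to 1000 mm from the base axis. Payload 8.4 kg.
Tool frame: the origin (TCP) lies between the finger pads; the fingertips stand 22 mm ahead of it and the grasp point (between the pads) lies 3 mm ahead of it; z points along the fingers, y is the line along which they close (so a half turn about z gives the same grasp; the last joint's range is limited). The gripper opens to 85 mm and grips with 20 to 120 N. Pads are 22 mm wide; open, the fingers measure 114 mm over their backs; the gripper's body (76 mm by 85 mm) begins 54 mm behind the grasp point. The pads swing forward as they close: fully open they stand 13 mm farther back than shut.
Start: joints at [1.105, 0.353, 1.633, -0, 1.155, -0.002], TCP at [279.593, 558.977, 218.681] pointing down, gripper open.
Joint ranges: [-2.63, 2.63], [-0.92, 2.1], [0.06, 2.66], [-1.3, 4.44], [0, 2.69], [-3.02, 3.02]. Speed limits (rad/s): [2.22, 2.22, 2.79, 3.14, 3.14, 3.14].

## Interface

Orientations are given as [roll, pitch, yaw] about the fixed x, y, z axes, in that order (R = Rz(yaw) Ry(pitch) Rx(roll)).
In Python, from rig import r, grab_frame gives the robot as it stands.
- The arm moves only by the shell command python3 -m inch 'ROWS' [FORCE]. ROWS is JSON, a list of rows, each a list of 7 numbers: the turn, a rotation vector about the tool's x, y, z as a fraction of full scale, then the shift along the tool's x, y, z as a fraction of full scale, then the closure, from 0 (fully open) to 1 (shut). In form: [[rx, ry, rz, dx, dy, dz, fingers], ...]. A call has 1 to 8 rows; each row shifts and turns the commanded pose from where the row before left it, along the tool's axes as they then stand; what a row does not reach is not made up. Full scale, the value 1, is 2.5 cm for a shift and pi rad for a turn. A row lasts 1/12 s, in which the tool goes at most 41.7 mm and 7.16 degrees, less where a joint would pass 70% of its speed; a pose out of reach is approached as far as the arm can. A call with a number of a shift or a turn outside -1 to 1 is refused whole. A call with a gripper value outside its range is refused whole. The fingers move at their own pace and stop on an object; FORCE is the grip in N (left out, the last holds). Time passes only in rows, so rows that do not move let the fingers close. It gives the time, the measured TCP pose, the force, the opening and the grip force at its end, in the units of the state.
- r.sense(): the state, without advancing time (a new reading comes with each control period).
- grab_frame(name): name is "scene" or "side" or "wrist"; returns a dict with "pixels" (384x512x3 uint8, red, green, blue), "z_map" (384x512 float32, mm along the optical axis (not along the pixel's ray), 0 where there is no reading), "vertical_fov" (degrees; the focal length in pixels is half the picture's height over the tangent of half this angle, whatever the lens; pixels are square), "cx", "cy" (the principal point, pixels), "cam_to_world" (4x4, takes a point from camera to world coordinates). Camera axes: x right, y down, z forward; pixel columns grow to the right and rows downward; lengths in mm; the calibration is good to about 2 mm. A picture is of the moment at which its call begins.
- r.sign_off(): hands the job in; it is judged then, once.
The state is a dict: "clock": time; "qpos": joint angles; "qvel": joint speeds; "joint_efforts": joint torques, N m; "eef_pos": TCP position; "tcp_rot": TCP orientation; "contact_force": force on the tool from outside, world axes, zero at the start; "wrist_torque": the same for the moment, N m; "opening": opening from 0.0 (shut) to 1.0 (fully open); "grasp_force": force on a finger pad.
Only numpy, scipy, OpenCV 4.12 (cv2) and the standard library are available. Lean on these libraries where they do the work, as an engineer would, in place of code of your own. Each camera call takes 0.05 s, during which the arm holds its last target. There are 200 camera calls.

## Working session

There is one attempt and no reset: what is moved stays moved. The work goes in short steps, Python scripts to look and compute and a shell command to move; the robot and the scene stay as the last step left them, time stands still between calls to the robot, and variables do not carry over. Pictures are saved under pics/ and viewed, at most 11 in all, crops included, and the job is handed in when it is done.

```bash
ls; mkdir -p pics; cat > h.py <<'E'
import numpy as np, cv2, math
from rig import r, grab_frame
def grab(n):
    f=grab_frame(n); f['f']=f['pixels'].shape[0]/2/math.tan(math.radians(f['vertical_fov'])/2); f['T']=np.array(f['cam_to_world']); return f
def save(f,p): cv2.imwrite(p,cv2.cvtColor(f['pixels'],cv2.COLOR_RGB2BGR))
def cloud(f):
    z=f['z_map'].astype(float); v,u=np.mgrid[:z.shape[0],:z.shape[1]]
    P=np.stack([(u-f['cx'])*z/f['f'],(v-f['cy'])*z/f['f'],z],-1)
    W=P@f['T'][:3,:3].T+f['T'][:3,3]; W[z<=0]=np.nan; return W
def hsv(f): return cv2.cvtColor(f['pixels'],cv2.COLOR_RGB2HSV)
def ray(f,u,v,zp):
    d=f['T'][:3,:3]@np.array([(u-f['cx'])/f['f'],(v-f['cy'])/f['f'],1]); o=f['T'][:3,3]
    return o+d*(zp-o[2])/d[2]
E
python3 - <<'E'
from h import *
ims=[]
for n in ('scene','side'):
    f=grab(n); save(f,f'pics/{n}0.png'); print(n,f['T'].round(2).tolist(),f['vertical_fov'],f['cx'],f['cy'])
print(r.sense())
E
```

```text
pics
scene [[0.66, 0.51, -0.55, 1361.34], [0.75, -0.45, 0.49, -759.99], [0.0, -0.73, -0.68, 1222.27], [0.0, 0.0, 0.0, 1.0]] 46.855886743422076 256.7472788566168 197.8354092458435
side [[-0.94, -0.18, 0.3, 32.6], [-0.35, 0.5, -0.79, 1264.19], [-0.01, -0.84, -0.54, 1011.59], [0.0, 0.0, 0.0, 1.0]] 45.544175585768116 252.93808586323306 195.677527136418
{'clock': 0.1, 'qpos': array([ 1.10461285e+00,  3.53578047e-01,  1.63405559e+00, -3.17269441e-05,
        1.15519047e+00, -2.43272171e-03]), 'qvel': array([-0.00018089,  0.00099912, -0.00266203, -0.00047325, -0.00038185,
       -0.0010042 ]), 'joint_efforts': array([-1.29861895e-03, -6.06359053e+01, -3.42823935e+01, -1.74858465e-04,
        3.94591931e-03,  4.42062753e-05]), 'eef_pos': array([279.3971671 , 558.58387272, 218.03907389]), 'tcp_rot': array([-3.14036114e+00,  2.60144358e-05,  2.67785474e+00]), 'contact_force': array([ 0.08668773, -0.63197993, -0.70132521]), 'wrist_torque': array([-0.01604532, -0.04782495, -0.00711812]), 'grasp_force': 0.0, 'opening': 0.9962777246525154}
```

View pics/scene0.png

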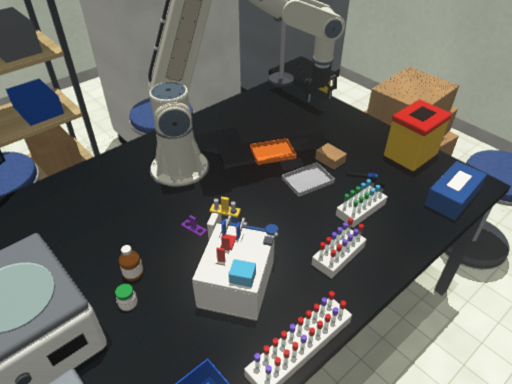

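View pics/side0.png

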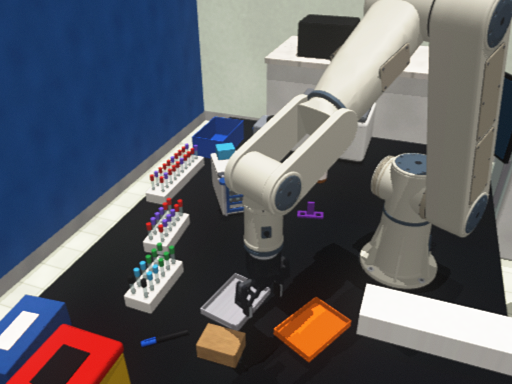

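The scene view shows the transfer box around (235,262), the yellow link at (226,207), red tabs at (224,245), blue catch at ~(237,228), capbox at (242,272), and the steel tray at (307,178). The purple decoy is at (194,226) and the orange decoy tray at (273,151).

```bash
python3 - <<'E'
from h import *
f=grab('scene'); W=cloud(f); H=hsv(f); h,s,v=[H[...,i].astype(int) for i in range(3)]
def rep(n,m,lo,hi,box):
    u0,v0,u1,v1=box; k=np.zeros(m.shape,bool); k[v0:v1,u0:u1]=1
    m=m&k&(W[...,2]>lo)&(W[...,2]<hi); P=W[m]
    if len(P)<3: print(n,len(P));return
    c,sz,a=cv2.minAreaRect(P[:,:2].astype(np.float32))
    print(n,len(P),'med',np.median(P,0).round(0),'min',P.min(0).round(0),'max',P.max(0).round(0),'rect',np.round(c),np.round(sz),round(a,1))
    return P
bx=(185,190,290,320)
rep('roof',(s<60)&(v>90),144,156,bx)
rep('yellow',(h>18)&(h<34)&(s>120),100,300,bx)
rep('yplate',(h>18)&(h<34)&(s>120),165,185,bx)
rep('yfin',(h>18)&(h<34)&(s>120),195,300,bx)
rep('redtop',((h<8)|(h>172))&(s>120),195,220,bx)
rep('blue',(h>100)&(h<125)&(s>120),100,300,bx)
rep('bluetop',(h>105)&(h<125)&(s>120),195,220,bx)
rep('capbox',(h>90)&(h<107)&(s>90),188,200,bx)
rep('tray',(s<60)&(v>90),0,30,(275,155,340,200))
rep('purple',(h>130)&(h<160)&(s>90),-5,100,(170,205,210,245))
big=cv2.resize(cv2.cvtColor(f['pixels'][185:325,180:300],cv2.COLOR_RGB2BGR),None,fx=4.2,fy=4.2,interpolation=2)
cv2.imwrite('pics/crop1.png',big)
E
```

```text
roof 2772 med [ 647. -216.  151.] min [ 466. -367.  144.] max [795. -61. 156.] rect [ 625. -202.] [225. 286.] 34.3
yellow 252 med [ 485. -122.  170.] min [ 435. -159.  159.] max [530. -74. 225.] rect [ 480. -120.] [100.  43.] 37.5
yplate 141 med [ 484. -123.  169.] min [ 435. -159.  165.] max [528. -79. 183.] rect [ 479. -119.] [100.  42.] 35.5
yfin 59 med [ 484. -120.  212.] min [ 466. -128.  196.] max [ 493. -109.  225.] rect [ 481. -120.] [28. 12.] 24.5
redtop 74 med [ 629. -251.  206.] min [ 603. -268.  195.] max [ 650. -214.  214.] rect [ 626. -240.] [23. 59.] 32.5
blue 225 med [615. -77. 162.] min [ 506. -195.  130.] max [669. -36. 213.] rect [583. -98.] [183. 113.] 54.5
bluetop 41 med [ 565. -177.  209.] min [ 549. -193.  196.] max [ 604. -145.  213.] rect [ 575. -170.] [56. 24.] 35.3
capbox 374 med [ 733. -254.  195.] min [ 690. -293.  188.] max [ 772. -213.  200.] rect [ 731. -252.] [67. 60.] 35.2
tray 849 med [434. 358.   6.] min [352. 250.   0.] max [516. 474.  30.] rect [436. 362.] [202. 140.] 78.4
purple 262 med [ 349. -173.    9.] min [ 274. -197.   -4.] max [ 395. -128.   68.] rect [ 334. -158.] [114.  72.] 9.0
```

View pics/crop1.png

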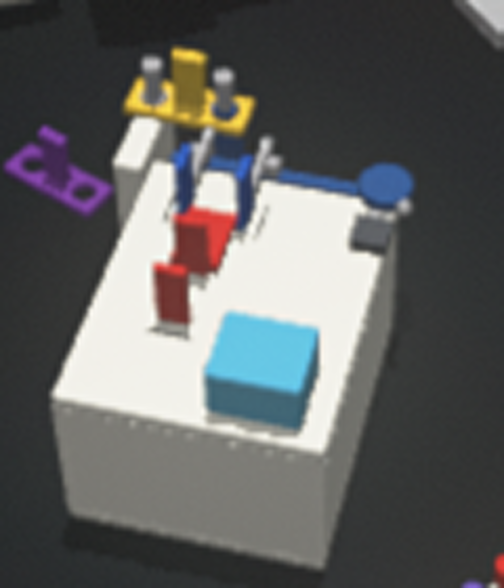

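The crop shows the yellow link on its two posts, the blue and then red tabs behind it, and the capbox rear left. The box yaw is consistent at about -54.5° from three cues, and the red-blue spacing measures 87 mm (85 expected). Next I raise the tool, turn it to the fin direction and pass over the tray.

```bash
python3 -m inch '[[0,0,0,0,0,-1,0],[0,0,0,0,0,-1,0],[0,0,0,0,0,-1,0],[0,0,0,0,0,-1,0],[0,0,0.039,0,0,-1,0],[0,0,0.039,0,0,0,0],[0,0,0.039,0,0,0,0],[0,0,0.039,0,0,0,0]]' | tail -12
python3 -m inch '[[0,0,0.039,0,0,0,0],[0,0,0.039,0,0,0,0],[0,0,0.039,0,0,0,0],[0,0,0.039,0,0,0,0],[0,0,0.039,0,0,0,0],[0,0,0.039,0,0,0,0],[0,0,0.039,0,0,0,0],[0,0,0.039,0,0,0,0]]' >/dev/null
python3 -m inch '[[0,0,0.039,0,0,0,0],[0,0,0.039,0,0,0,0],[0,0,0.039,0,0,0,0],[0,0,0.039,0,0,0,0],[0,0,0.03,0,0,0,0],[0,0,0,0,1,0,0],[0,0,0,0,1,0,0],[0,0,0,0,1,0,0]]' >/dev/null
python3 -m inch '[[0,0,0,0,1,0,0],[0,0,0,0,1,0,0],[0,0,0,0,1,0,0],[0,0,0,0,1,0,0],[0,0,0,0,1,0,0],[0,0,0,0,1,0,0],[0,0,0,0,1,0,0],[0,0,0,0,0,0,0]]'
```

```text
clock: 0.82
eef_pos: [279.6, 559.0, 344.1]
tcp_rot: [3.141, -0.0, 2.182]
contact_force: [-0.6, -0.6, -0.8]
opening: 1.003
grasp_force: 0.0
clock: 2.82
eef_pos: [427.4, 352.9, 343.5]
tcp_rot: [3.14, 0.0, 0.621]
contact_force: [-0.5, -0.1, -0.3]
opening: 1.0
grasp_force: 0.0
```

```bash
python3 - <<'E'
from h import *
f=grab('wrist'); save(f,'pics/w1.png'); print(f['T'].round(2).tolist())
W=cloud(f); H=hsv(f); h,s,v=[H[...,i].astype(int) for i in range(3)]
z=W[...,2]; print(np.nanpercentile(z,[2,20,50,80,98]).round())
m=((z>12)&(z<30)&(s<60)).astype(np.uint8)
n,l,st,c=cv2.connectedComponentsWithStats(m)
for i in np.argsort(-st[1:,4])[:3]+1:
    P=W[l==i]; print(st[i],cv2.minAreaRect(P[:,:2].astype(np.float32)),np.median(P[:,2]))
E
```

```text
[[0.58, -0.77, -0.25, 492.7], [-0.81, -0.55, -0.18, 399.43], [0.0, 0.31, -0.95, 498.51], [0.0, 0.0, 0.0, 1.0]]
[ -2.  -1.   0.  46. 440.]
[ 180   66  139  141 1046] ((437.1866455078125, 355.57147216796875), (180.239501953125, 130.19686889648438), 78.0323486328125) 20.950443797729946
[447   0  65  66 664] ((746.0370483398438, 172.73565673828125), (128.84930419921875, 20.51726722717285), 85.39765167236328) 20.902869775510936
[323   0  58  48 339] ((652.7029418945312, 335.76129150390625), (101.6910171508789, 1.9686791896820068), 89.65154266357422) 20.747252302347533
```

View pics/w1.png

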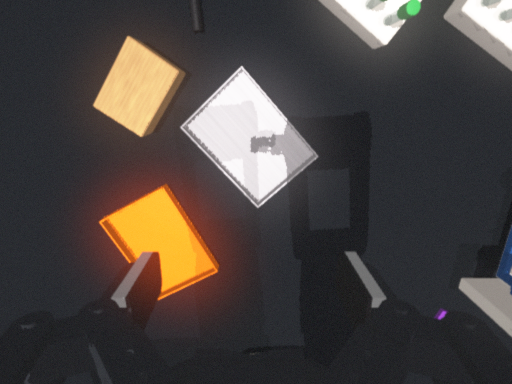

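The wrist view shows the bare steel tray at (250,137), measured 180 x 130 mm at z 21, so it matches. Its centre is (437,356) with the long axis at 78°. The orange decoy is at (160,240) and the gauze at (140,85). Now to the link.

```bash
python3 -m inch '[[0,0,0,-0.55,1,0,0],[0,0,0,-0.55,1,0,0],[0,0,0,-0.55,1,0,0],[0,0,0,-0.55,1,0,0],[0,0,0,-0.55,1,0,0],[0,0,0,-0.55,1,0,0],[0,0,0,-0.55,1,0,0],[0,0,0,-0.55,1,0,0]]' >/dev/null
python3 -m inch '[[0,0,0,-0.55,1,0,0],[0,0,0,-0.55,1,0,0],[0,0,0,-0.55,1,0,0],[0,0,0,-0.55,1,0,0],[0,0,0,-0.55,1,0,0],[0,0,0,-0.55,1,0,0],[0,0,0,-0.55,1,0,0],[0,0,0,0,0,0,0]]'
cat > look.py <<'E'
from h import *
import sys
f=grab('wrist'); save(f,sys.argv[1])
W=cloud(f); H=hsv(f); h,s,v=[H[...,i].astype(int) for i in range(3)]; z=W[...,2]
def rep(n,m,lo,hi):
    m=(m&(z>lo)&(z<hi)).astype(np.uint8)
    k,l,st,c=cv2.connectedComponentsWithStats(m)
    for i in (np.argsort(-st[1:,4])[:3]+1 if k>1 else []):
        if st[i,4]<15: continue
        P=W[l==i]; a=cv2.minAreaRect(P[:,:2].astype(np.float32)); print(n,st[i][4],'uv',c[i].round(),'c',np.round(a[0],1),'sz',np.round(a[1],1),'a',round(a[2],1),'z',np.median(P[:,2]).round(1),P[:,2].max().round(1))
Y=(h>18)&(h<34)&(s>100)
rep('plate',Y,172,182); rep('fin',Y,226,238)
rep('posts',(s<70),198,212)
R=((h<8)|(h>172))&(s>120); B=(h>105)&(h<125)&(s>100)
rep('redtop',R,205,215); rep('bluetop',B,205,215); rep('roof',(s<60),147,153); rep('cap',(h>88)&(h<108)&(s>80),190,199)
rep('trayrim',(s<60),12,30)
print(r.sense()['eef_pos'].round(1),r.sense()['tcp_rot'].round(3))
E
python3 look.py pics/w2.png
```

```text
clock: 4.2
eef_pos: [477.4, -71.8, 343.6]
tcp_rot: [3.14, 0.001, 0.621]
contact_force: [-0.2, 0.4, -0.2]
opening: 1.003
grasp_force: 0.0
plate 27 uv [283. 183.] c [ 487.7 -111.2] sz [ 5.8 13.3] a 81.0 z 177.5 181.3
posts 192 uv [288. 172.] c [ 505.3 -101.5] sz [14.9 14.4] a 55.4 z 204.4 206.5
posts 174 uv [285. 227.] c [ 456.2 -135.3] sz [14.6 14.4] a 69.3 z 204.4 206.0
posts 20 uv [403. 127.] c [ 603.2 -160.1] sz [ 2.6 13.7] a 21.3 z 205.4 210.1
redtop 261 uv [502. 158.] c [ 638.4 -259.8] sz [23.9  9.8] a 36.3 z 209.0 211.6
redtop 249 uv [453. 157.] c [ 611.  -220.3] sz [24.   8.8] a 31.5 z 209.2 211.7
bluetop 200 uv [395. 131.] c [ 596.2 -156.2] sz [ 6.7 24.7] a 35.3 z 209.4 211.7
bluetop 158 uv [386. 180.] c [ 556.6 -183.4] sz [ 7.1 23.5] a 33.6 z 209.5 211.2
roof 23681 uv [427. 102.] c [ 645.1 -208. ] sz [199.5 229.4] a 34.6 z 149.6 153.0
roof 1612 uv [350. 147.] c [ 563.4 -155.9] sz [43.1 51.5] a 35.8 z 149.5 152.3
roof 66 uv [320. 201.] c [ 492.4 -168. ] sz [ 1.2 47.3] a 34.7 z 150.1 152.9
trayrim 1746 uv [ 61. 285.] c [65.1 64.7] sz [ 65.1 190.9] a 40.9 z 13.7 30.0
trayrim 606 uv [31. 39.] c [419.3 273. ] sz [ 15.4 130.4] a 77.1 z 19.2 23.6
trayrim 277 uv [438. 283.] c [ 477.6 -505.4] sz [27.1 59.8] a 80.4 z 21.4 30.0
[477.1 -70.  343.5] [-3.141  0.     0.621]
```

View pics/w2.png

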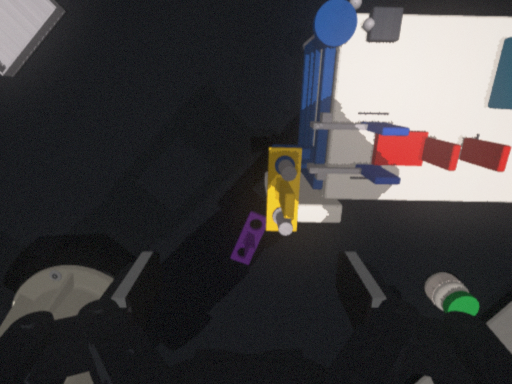

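The wrist view shows the link with its posts at (288,172) and (285,227), blue tabs at (395,131) and (386,180), and red tabs at (453,157) and (502,158). The post spacing is 59.6 mm with tops at about 205, and the tab tops are at 209, so it matches. The link centre is (480.8,-118.4) and the box angle 34.6°.

```bash
python3 -m inch '[[0,0,0.005,-0.5,0.8,0,0.3],[0,0,0,-0.49,0.8,0,0.6],[0,0,0,0,0,0.8,0.6],[0,0,0,0,0,0.8,0.6],[0,0,0,0,0,0.8,0.6],[0,0,0,0,0,0,0.6],[0,0,0,0,0,0,0.6]]' 30; python3 look.py pics/w3.png | head -8
```

```text
clock: 4.83
eef_pos: [479.3, -114.6, 283.2]
tcp_rot: [-3.14, 0.001, 0.608]
contact_force: [0.6, 0.6, 0.5]
opening: 0.4
grasp_force: 0.0
plate 31 uv [253. 175.] c [ 491.3 -111.6] sz [1.3 9. ] a 37.1 z 177.3 181.7
posts 315 uv [254. 162.] c [ 505.6 -101.9] sz [14.8 15. ] a 66.4 z 204.5 206.9
posts 277 uv [253. 231.] c [ 456.2 -135.9] sz [14.8 15.1] a 80.4 z 204.4 206.3
posts 27 uv [377. 100.] c [ 597.4 -151.5] sz [ 0.7 16.7] a 37.2 z 201.0 207.5
redtop 439 uv [464. 139.] c [ 611.1 -220.5] sz [24.7  9.2] a 34.9 z 209.2 211.4
bluetop 345 uv [388. 106.] c [ 596.  -156.6] sz [ 7.1 24.7] a 34.5 z 209.6 211.6
bluetop 278 uv [377. 170.] c [ 556.7 -183.1] sz [ 6.9 24.4] a 33.6 z 209.5 211.7
roof 21421 uv [417.  55.] c [ 649.9 -177.1] sz [ 99.5 187.1] a 34.9 z 149.7 152.9
```

```bash
python3 -m inch '[[0,0,0,-0.05,0.17,0,0.6],[0,0,0,0,0,0.85,0.6],[0,0,0,0,0,0.85,0.6],[0,0,0,0,0,0.75,0.6],[0,0,0,0,0,0,0.6],[0,0,0,0,0,0,1],[0,0,0,0,0,0,1],[0,0,0,0,0,0,1]]' 30; python3 -m inch '[[0,0,0,0,0,0,1],[0,0,0,0,0,0,1],[0,0,0,0,0,-0.4,1],[0,0,0,0,0,-0.4,1],[0,0,0,0,0,-0.6,1],[0,0,0,0,0,-0.8,1],[0,0,0,0,0,-0.8,1],[0,0,0,0,0,0,1]]'
```

```text
clock: 5.55
eef_pos: [482.3, -120.3, 224.2]
tcp_rot: [3.14, -0.002, 0.608]
contact_force: [0.4, -0.5, 0.4]
opening: 0.002
grasp_force: 0.0
clock: 6.22
eef_pos: [483.3, -120.6, 302.5]
tcp_rot: [3.136, -0.005, 0.607]
contact_force: [-0.8, -0.1, 0.4]
opening: 0.001
grasp_force: 0.0
```

The fingers shut with nothing between them, so I look again.

```bash
python3 - <<'E'
from h import *
ims=[]
for n,b in (('scene',(185,160,270,270)),('wrist',None)):
    f=grab(n); p=cv2.cvtColor(f['pixels'],cv2.COLOR_RGB2BGR)
    if b: p=p[b[1]:b[3],b[0]:b[2]]
    ims.append(cv2.resize(p,(int(p.shape[1]*440/p.shape[0]),440)))
cv2.imwrite('pics/c3.png',cv2.resize(np.hstack(ims),(790,int(440*790/(ims[0].shape[1]+ims[1].shape[1])))))
W=cloud(f);z=W[...,2];H=hsv(f)
m=(H[...,0]>18)&(H[...,0]<34)&(H[...,1]>80)
P=W[m]; print(len(P),np.nanpercentile(P,[2,50,98],axis=0).round(1))
E
```

```text
3031 [[ 321.6 -157.7   -1. ]
 [ 483.8 -115.5  167.1]
 [ 524.7  -78.   221.6]]
```

View pics/c3.png

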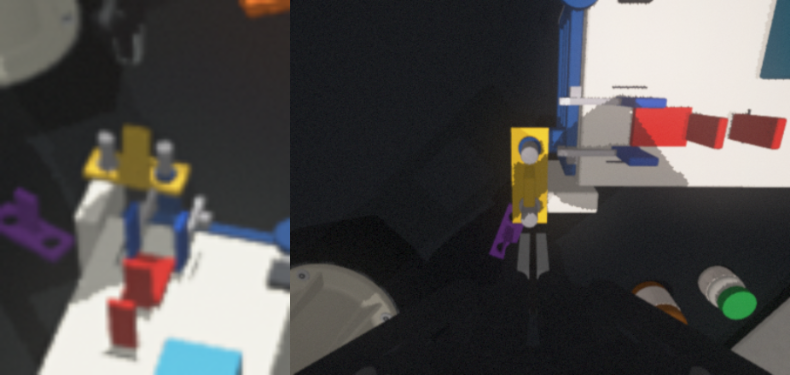

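```bash
python3 - <<'E'
from h import *
f=grab('wrist');W=cloud(f);z=W[...,2];H=hsv(f)
m=(H[...,0]>18)&(H[...,0]<34)&(H[...,1]>80)
for lo,hi in ((155,162),(162,168),(168,174),(174,182),(182,200),(200,210),(210,216),(216,222),(222,240)):
    k=m&(z>lo)&(z<hi); P=W[k]; vv,uu=np.nonzero(k)
    if len(P)>4: print(lo,hi,len(P),np.percentile(P,[3,50,97],axis=0).round(0).tolist(),'uv',uu.min(),uu.max(),vv.min(),vv.max())
k=(z>240); vv,uu=np.nonzero(k); print('above240',len(uu))
c=k&(np.abs(W[...,0]-483)<30)&(np.abs(W[...,1]+120)<30); print(len(W[c]),np.nanpercentile(W[c],[0,3,50,97],axis=0).round(0))
for v in range(100,300,10): print(v,[tuple(W[v,u].round(0)) for u in (243,250,256)])
# scene: yellow by ray at known heights
g=grab('scene');G=cloud(g);h=hsv(g); q=(h[...,0]>18)&(h[...,0]<34)&(h[...,1]>120); q[:, :185]=0;q[:,270:]=0;q[:180]=0;q[240:]=0
vv,uu=np.nonzero(q); i=vv.argmin(); t=vv<=vv.min()+1; print('fin top px',uu[t].mean(),vv.min(),'ray@232',ray(g,uu[t].mean(),vv.min()+.5,232),'depth',np.median(G[vv[t],uu[t]],0))
E
```

```text
155 162 42 [[468.0, -151.0, 157.0], [519.0, -93.0, 159.0], [529.0, -78.0, 161.0]] uv 228 264 129 216
162 168 1822 [[448.0, -146.0, 165.0], [491.0, -112.0, 167.0], [525.0, -83.0, 168.0]] uv 227 265 130 227
168 174 419 [[434.0, -158.0, 168.0], [458.0, -133.0, 168.0], [493.0, -106.0, 170.0]] uv 228 264 130 227
174 182 17 [[488.0, -116.0, 175.0], [492.0, -112.0, 178.0], [494.0, -109.0, 182.0]] uv 241 251 169 172
182 200 58 [[458.0, -142.0, 182.0], [492.0, -112.0, 191.0], [494.0, -108.0, 199.0]] uv 237 254 171 222
200 210 41 [[454.0, -142.0, 201.0], [492.0, -111.0, 204.0], [505.0, -108.0, 210.0]] uv 237 255 159 225
210 216 19 [[489.0, -115.0, 210.0], [492.0, -110.0, 214.0], [495.0, -108.0, 215.0]] uv 240 251 178 181
216 222 352 [[471.0, -126.0, 219.0], [483.0, -117.0, 221.0], [493.0, -109.0, 222.0]] uv 240 251 180 211
222 240 22 [[474.0, -126.0, 222.0], [481.0, -120.0, 222.0], [488.0, -112.0, 223.0]] uv 240 250 187 209
above240 33591
22682 [[ 453. -150.  313.]
 [ 458. -148.  329.]
 [ 492. -116.  376.]
 [ 511.  -92.  400.]]
100 [(np.float64(537.0), np.float64(-74.0), np.float64(1.0)), (np.
[... 3042 characters left out ...]
(337.0))]
270 [(np.float64(490.0), np.float64(-113.0), np.float64(344.0)), (np.float64(491.0), np.float64(-115.0), np.float64(344.0)), (np.float64(493.0), np.float64(-117.0), np.float64(344.0))]
280 [(np.float64(488.0), np.float64(-114.0), np.float64(348.0)), (np.float64(490.0), np.float64(-116.0), np.float64(349.0)), (np.float64(493.0), np.float64(-116.0), np.float64(353.0))]
290 [(np.float64(489.0), np.float64(-113.0), np.float64(357.0)), (np.float64(486.0), np.float64(-118.0), np.float64(349.0)), (np.float64(493.0), np.float64(-116.0), np.float64(359.0))]
fin top px 224.26666666666668 197 ray@232 [ 489.74276501 -123.95366711  232.        ] depth [ 479.14646836 -116.22347701  219.70621812]
```

```bash
python3 - <<'E'
from h import *
for n in('scene','side'):
    f=grab(n);W=cloud(f); d=np.hypot(W[...,0]-483,W[...,1]+120); k=(d<22)&(W[...,2]>240)
    P=W[k]; vv,uu=np.nonzero(k); 
    if len(P): print(n,len(P),np.percentile(P[:,2],[0,1,5,20,50,90]).round(0),'lowest px',uu[vv.argmax()],vv.max(), 'ray z at axis'); 
    # project TCP axis points
    for z in (280,290,300,310,320):
        p=np.linalg.inv(f['T'])@np.array([483.3,-120.6,z,1]); print(z,(f['cx']+f['f']*p[0]/p[2]).round(1),(f['cy']+f['f']*p[1]/p[2]).round(1),p[2].round(), end=' | ')
    print()
f=grab('wrist')
for dx in(-8,8):
  for z in (275,280,290,300,310,320):
    p=np.linalg.inv(f['T'])@np.array([483.3+dx*.82,-120.6+dx*.57,z,1]); print(dx,z,(f['cx']+f['f']*p[0]/p[2]).round(1),(f['cy']+f['f']*p[1]/p[2]).round(1),p[2].round(),end=' | ')
print(r.sense()['qpos'].round(4))
E
```

```text
scene 290 [311. 314. 324. 358. 421. 697.] lowest px 220 178 ray z at axis
280 223.1 185.1 1433.0 | 290 223.0 182.8 1426.0 | 300 222.8 180.4 1420.0 | 310 222.7 178.0 1413.0 | 320 222.5 175.6 1406.0 | 
side 139 [311. 312. 317. 328. 358. 416.] lowest px 271 143 ray z at axis
280 272.7 150.2 1620.0 | 290 272.7 147.7 1615.0 | 300 272.8 145.1 1610.0 | 310 272.8 142.6 1604.0 | 320 272.8 140.0 1599.0 | 
-8 275 250.8 235.8 195.0 | -8 280 250.8 239.3 190.0 | -8 290 251.0 247.0 181.0 | -8 300 251.1 255.5 171.0 | -8 310 251.2 265.0 162.0 | -8 320 251.4 275.7 152.0 | 8 275 250.9 212.5 190.0 | 8 280 251.0 215.6 185.0 | 8 290 251.1 222.2 176.0 | 8 300 251.2 229.6 166.0 | 8 310 251.3 237.8 157.0 | 8 320 251.5 247.1 147.0 | [-0.2476  0.0774  1.8076  0.      1.2581  0.7158]
```

```bash
python3 - <<'E'
from h import *
s=r.sense(); print(s['clock'],s['eef_pos'].round(1),s['tcp_rot'].round(3),s['opening'],s['qvel'].round(3))
f=grab('wrist'); print(f['T'].round(3).tolist())
E
python3 -m inch '[[0,0,0,0,0,0,0.6],[0,0,0,0,0,0,0.6],[0,0,0,0,0,0,0.6],[0,0,0,0,0,0,0.6]]'
python3 - <<'E'
from h import *
for n in('scene','side'):
    f=grab(n);W=cloud(f); d=np.hypot(W[...,0]-483,W[...,1]+120); k=(d<35)&(W[...,2]>240);P=W[k]; print(n,len(P),np.percentile(P[:,2],[0,1,5,20]).round(0)); P=P[P[:,2]<335]; print(np.percentile(P,[2,50,98],axis=0).round(0).tolist())
E
```

```text
6.5667 [ 480.7 -119.9  296.7] [-3.141e+00  1.000e-03  6.070e-01] -0.003460211265129029 [ 0.001 -0.    -0.004  0.    -0.002  0.001]
[[0.572, -0.779, -0.258, 547.005], [-0.82, -0.543, -0.178, -74.616], [-0.001, 0.314, -0.95, 451.669], [0.0, 0.0, 0.0, 1.0]]
clock: 6.95
eef_pos: [481.2, -120.1, 297.3]
tcp_rot: [-3.141, 0.0, 0.608]
contact_force: [-0.4, 0.3, -0.5]
opening: 0.404
grasp_force: 0.0
scene 1071 [313. 318. 336. 417.]
[[470.0, -147.0, 313.0], [491.0, -133.0, 325.0], [502.0, -97.0, 335.0]]
side 405 [310. 313. 322. 346.]
[[461.0, -138.0, 313.0], [477.0, -101.0, 325.0], [505.0, -90.0, 334.0]]
```

All three views agree that the fingertips sit about 14 mm above the reported TCP height, not 22 mm below it, and the fin top is at 222. That explains the miss, so I go lower by the camera measurements, in checked steps.

```bash
python3 -m inch '[[0,0,0,0,0,0.8,0.6],[0,0,0,0,0,0.8,0.6],[0,0,0,0,0,0.8,0.6],[0,0,0,0,0,0.8,0.6],[0,0,0,0,0,0.4,0.6],[0,0,0,0,0,0,0.6],[0,0,0,0,0,0,0.6]]' 30; python3 - <<'E'
from h import *
f=grab('wrist'); save(f,'pics/w4.png'); print(r.sense()['eef_pos'],r.sense()['contact_force'])
W=cloud(f); H=hsv(f); z=W[...,2]
k=(H[...,0]>18)&(H[...,0]<34)&(H[...,1]>80)&(z>212); P=W[k]; print(len(P),np.percentile(P,[3,50,97],axis=0).round(1).tolist())
d=np.hypot(W[...,0]-481,W[...,1]+120); k=(d<40)&(z>190)&(H[...,1]<80); print(np.percentile(z[k],[0,2,10,50]))
E
```

```text
clock: 7.63
eef_pos: [481.2, -120.1, 207.6]
tcp_rot: [-3.141, 0.0, 0.608]
contact_force: [0.3, -0.2, 0.5]
opening: 0.399
grasp_force: 0.0
[ 481.75627085 -120.21557644  208.29212998] [-1.03291429 -0.94843401  0.25664764]
981 [[471.6, -126.5, 214.4], [483.5, -116.5, 220.8], [494.0, -104.4, 241.4]]
[190.28806666 203.85807318 233.81732911 277.48725383]
```

View pics/w4.png

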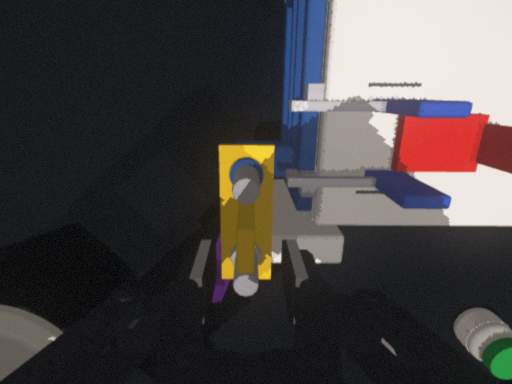

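The picture shows the fingertips at (200,245) and (290,245) on either side of the fin at about (246,230), still around its top height. So I go lower.

```bash
python3 -m inch '[[0,0,0,0.1,0,0.4,0.6],[0,0,0,0,0,0.4,0.6],[0,0,0,0,0,0,0.6],[0,0,0,0,0,0,1],[0,0,0,0,0,0,1],[0,0,0,0,0,0,1],[0,0,0,0,0,0,1]]' 30; python3 - <<'E'
from h import *
f=grab('wrist'); W=cloud(f)
for v in range(215,270,6): print(v,[W[v,u].round(0).tolist() for u in (190,200,225,245,265,288,298)])
E
```

```text
clock: 8.27
eef_pos: [482.8, -117.9, 187.6]
tcp_rot: [-3.14, -0.0, 0.607]
contact_force: [-2.0, 5.1, 2.0]
opening: 0.11
grasp_force: 30.7
215 [[393.0, -94.0, -1.0], [401.0, -104.0, 1.0], [482.0, -102.0, 167.0], [502.0, -103.0, 204.0], [496.0, -122.0, 166.0], [485.0, -159.0, 93.0], [491.0, -166.0, 95.0]]
221 [[387.0, -98.0, -0.0], [394.0, -108.0, 0.0], [479.0, -104.0, 168.0], [500.0, -105.0, 206.0], [493.0, -124.0, 167.0], [485.0, -157.0, 109.0], [489.0, -164.0, 107.0]]
227 [[380.0, -102.0, -0.0], [387.0, -112.0, -1.0], [475.0, -106.0, 167.0], [491.0, -111.0, 190.0], [489.0, -127.0, 167.0], [484.0, -156.0, 120.0], [489.0, -163.0, 120.0]]
233 [[374.0, -106.0, 1.0], [381.0, -117.0, 1.0], [472.0, -108.0, 168.0], [491.0, -110.0, 198.0], [486.0, -129.0, 166.0], [483.0, -155.0, 132.0], [488.0, -161.0, 131.0]]
239 [[366.0, -111.0, -0.0], [373.0, -121.0, -0.0], [468.0, -110.0, 168.0], [492.0, -110.0, 206.0], [497.0, -118.0, 206.0], [482.0, -155.0, 140.0], [487.0, -160.0, 142.0]]
245 [[359.0, -115.0, -0.0], [366.0, -125.0, 0.0], [465.0, -113.0, 168.0], [492.0, -110.0, 213.0], [497.0, -119.0, 211.0], [482.0, -153.0, 150.0], [486.0, -159.0, 150.0]]
251 [[352.0, -120.0, -1.0], [359.0, -130.0, -0.0], [486.0, -103.0, 217.0], [492.0, -110.0, 219.0], [497.0, -118.0, 217.0], [481.0, -153.0, 158.0], [485.0, -158.0, 157.0]]
257 [[345.0, -124.0, 0.0], [352.0, -134.0, -0.0], [486.0, -103.0, 223.0], [491.0, -111.0, 221.0], [497.0, -118.0, 223.0], [478.0, -155.0, 159.0], [482.0, -160.0, 160.0]]
263 [[337.0, -129.0, -0.0], [344.0, -139.0, 0.0], [487.0, -104.0, 228.0], [488.0, -113.0, 222.0], [496.0, -118.0, 227.0], [499.0, -129.0, 221.0], [478.0, -163.0, 160.0]]
269 [[330.0, -133.0, 1.0], [338.0, -143.0, 1.0], [487.0, -104.0, 233.0], [485.0, -115.0, 220.0], [496.0, -118.0, 232.0], [499.0, -129.0, 225.0], [474.0, -166.0, 160.0]]
```

Gripped: 9.4 mm opening and 30 N. Lift and carry.

```bash
python3 -m inch '[[0,0,0,0,0,-0.2,1],[0,0,0,0,0,-0.4,1],[0,0,0,0,0,-0.6,1],[0,0,0,0,0,-0.6,1],[0,0,0,0,0,-0.6,1],[0,0,0,0,0,-0.6,1],[0,0,0,0,0,-0.6,1],[0,0,0,0,0,0,1]]' 50
python3 -m inch '[[0,0,0,0.25,-0.5,0,1],[0,0,0,0.55,-0.976,0,1],[0,0,0,0.55,-0.976,0,1],[0,0,0,0.55,-0.976,0,1],[0,0,0,0.55,-0.976,0,1],[0,0,0,0.55,-0.976,0,1],[0,0,0,0.55,-0.976,0,1],[0,0,0,0.55,-0.976,0,1]]' >/dev/null
python3 -m inch '[[0,0,0,0.55,-0.976,0,1],[0,0,0,0.55,-0.976,0,1],[0,0,0,0.55,-0.976,0,1],[0,0,0,0.55,-0.976,0,1],[0,0,0,0.55,-0.976,0,1],[0,0,0,0.55,-0.976,0,1],[0,0,0,0.55,-0.976,0,1],[0,0,0,0.55,-0.976,0,1]]' >/dev/null
python3 -m inch '[[0,0,0,0.55,-0.976,0,1],[0,0,0,0.3,-0.5,0,1],[0,0,-0.04,0,0,0,1],[0,0,-0.04,0,0,0,1],[0,0,-0.04,0,0,0,1],[0,0,-0.04,0,0,0,1],[0,0,-0.04,0,0,0,1],[0,0,-0.04,0,0,0,1]]'; python3 - <<'E'
from h import *
f=grab('wrist'); save(f,'pics/w5.png'); print(r.sense()['eef_pos'].round(1),r.sense()['tcp_rot'].round(3),r.sense()['opening'])
W=cloud(f); H=hsv(f); z=W[...,2]
k=(H[...,0]>18)&(H[...,0]<34)&(H[...,1]>80); k[:, :150]&=False; P=W[k&(z>150)]; print(np.percentile(P,[2,50,98],axis=0).round(0).tolist(),cv2.minAreaRect(P[:,:2].astype(np.float32)))
E
```

```text
clock: 8.98
eef_pos: [485.2, -119.7, 281.6]
tcp_rot: [3.136, -0.004, 0.608]
contact_force: [0.9, 0.0, -0.6]
opening: 0.106
grasp_force: 52.5
clock: 10.98
eef_pos: [438.4, 355.3, 277.3]
tcp_rot: [3.141, 0.0, 1.364]
contact_force: [0.5, 0.9, -0.7]
opening: 0.104
grasp_force: 52.5
[438.4 355.3 277.3] [3.141 0.    1.373] 0.1038435645142528
[[423.0, 344.0, 254.0], [441.0, 367.0, 257.0], [462.0, 401.0, 312.0]] ((441.68707275390625, 370.9841613769531), (60.847747802734375, 36.12417221069336), 78.27545166015625)
```

View pics/w5.png

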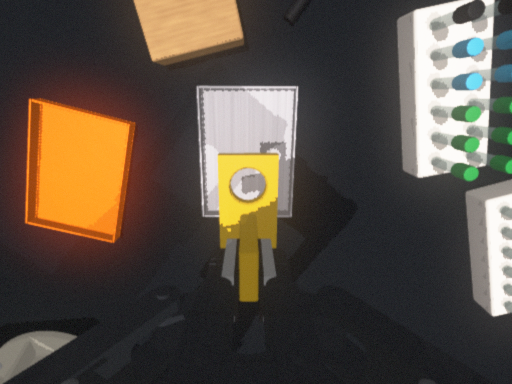

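The link is held squarely over the steel tray (tray around (247,150), link plate at (248,200)). Lower it now: about 244 mm from plate top 255 to 11.

```bash
python3 -m inch '[[0,0,0,0,0,0.6,1],[0,0,0,0,0,1,1],[0,0,0,0,0,1,1],[0,0,0,0,0,1,1],[0,0,0,0,0,1,1],[0,0,0,0,0,1,1],[0,0,0,0,0,1,1],[0,0,0,0,0,1,1]]' 50 >/dev/null
python3 -m inch '[[0,0,0,0,0,0.6,1],[0,0,0,0,0,0.6,1],[0,0,0,0,0,0.3,1],[0,0,0,0,0,0.2,1],[0,0,0,0,0,0,1],[0,0,0,0,0,0,1]]'; python3 - <<'E'
from h import *
f=grab('wrist'); W=cloud(f); H=hsv(f); z=W[...,2]
k=(H[...,0]>18)&(H[...,0]<34)&(H[...,1]>80); k[:, :150]=False; P=W[k]; print(np.percentile(P,[2,30,50,98],axis=0).round(0).tolist(),r.sense()['contact_force'])
E
```

```text
clock: 12.2
eef_pos: [438.4, 356.0, 45.4]
tcp_rot: [3.141, -0.0, 1.357]
contact_force: [0.3, 0.3, -0.5]
opening: 0.1
grasp_force: 52.5
[[nan, nan, nan], [nan, nan, nan], [nan, nan, nan], [nan, nan, nan]] [ 0.34313898 -0.05421253 -0.4621168 ]
```

```bash
python3 -m inch '[[0,0,0,0,0,0.16,1],[0,0,0,0,0,0.16,1],[0,0,0,0,0,0,1],[0,0,0,0,0,0,1]]'; python3 - <<'E'
from h import *
f=grab('wrist'); W=cloud(f); H=hsv(f); z=W[...,2]
k=(H[...,0]>18)&(H[...,0]<34)&(H[...,1]>80); k[:, :150]=False; P=W[k]; print(np.nanpercentile(P,[2,30,50,98],axis=0).round(0).tolist(),r.sense()['contact_force'])
E
```

```text
clock: 12.58
eef_pos: [437.9, 355.8, 36.8]
tcp_rot: [-3.141, 0.0, 1.357]
contact_force: [0.3, -0.4, 0.2]
opening: 0.1
grasp_force: 52.5
[[422.0, 345.0, 12.0], [435.0, 362.0, 15.0], [440.0, 367.0, 16.0], [461.0, 401.0, 71.0]] [ 0.57820124 -0.02595638 -0.28533161]
```

```bash
python3 -m inch '[[0,0,0,0,0,0.12,1],[0,0,0,0,0,0,1],[0,0,0,0,0,0,1],[0,0,0,0,0,0,0.5],[0,0,0,0,0,0,0.5],[0,0,0,0,0,0,0.5]]'; python3 -m inch '[[0,0,0,0,0,-0.3,0.5],[0,0,0,0,0,-0.6,0.5],[0,0,0,0,0,-1,0.5],[0,0,0,0,0,-1,0],[0,0,0,0,0,-1,0],[0,0,0,0,0,-1,0],[0,0,0,0,0,-1,0],[0,0,0,0,0,-1,0]]'
python3 -m inch '[[0,0,0.04,0,0,-1,0],[0,0,0.04,0,0,-1,0],[0,0,0.04,0,0,-1,0],[0,0,0.04,0,0,-1,0],[0,0,0.04,0,0,0,0],[0,0,0.04,0,0,0,0],[0,0,0,0,0,0,0]]'; python3 - <<'E'
from h import *
f=grab('scene'); W=cloud(f); H=hsv(f); z=W[...,2]
k=(H[...,0]>18)&(H[...,0]<34)&(H[...,1]>90)&(abs(W[...,0]-437)<100)&(abs(W[...,1]-356)<120)&(z>-10)&(z<100); P=W[k]; print(len(P),np.nanpercentile(P,[2,50,98],axis=0).round(0).tolist())
E
```

```text
clock: 13.13
eef_pos: [438.1, 355.9, 34.0]
tcp_rot: [3.141, -0.0, 1.357]
contact_force: [-0.0, 0.4, -1.1]
opening: 0.495
grasp_force: 0.0
clock: 13.8
eef_pos: [437.9, 355.7, 208.4]
tcp_rot: [3.141, -0.0, 1.358]
contact_force: [0.4, -1.1, 0.4]
opening: 1.002
grasp_force: 0.0
clock: 14.38
eef_pos: [438.0, 355.9, 307.6]
tcp_rot: [-3.142, -0.001, 0.602]
contact_force: [0.4, 0.5, -0.7]
opening: 1.003
grasp_force: 0.0
179 [[416.0, 306.0, 2.0], [442.0, 348.0, 13.0], [463.0, 402.0, 64.0]]
```

The link lies in the tray (yellow from 306 to 402 in y, plate at z about 13). Now to the red catch.

```bash
python3 -m inch '[[0,0,0,-0.306,0.995,0,0],[0,0,0,-0.306,0.995,0,0],[0,0,0,-0.306,0.995,0,0],[0,0,0,-0.306,0.995,0,0],[0,0,0,-0.306,0.995,0,0],[0,0,0,-0.306,0.995,0,0],[0,0,0,-0.306,0.995,0,0],[0,0,0,-0.306,0.995,0,0]]' >/dev/null
python3 -m inch '[[0,0,0,-0.306,0.995,0,0],[0,0,0,-0.306,0.995,0,0],[0,0,0,-0.306,0.995,0,0],[0,0,0,-0.306,0.995,0,0],[0,0,0,-0.306,0.995,0,0],[0,0,0,-0.306,0.995,0,0],[0,0,0,-0.306,0.995,0,0],[0,0,0,-0.306,0.995,0,0]]' >/dev/null
python3 -m inch '[[0,0,0,-0.306,0.995,0,0],[0,0,0,-0.306,0.995,0,0],[0,0,0,-0.306,0.995,0,0],[0,0,0,-0.306,0.995,0,0],[0,0,0,-0.306,0.995,0,0],[0,0,0,-0.306,0.995,0,0],[0,0,0,-0.306,0.995,0,0],[0,0,0,-0.3,0.9,0,0]]' >/dev/null
python3 -m inch '[[0,0,0,0,0,0.8,0],[0,0,0,0,0,0,0],[0,0,0,0,0,0,0]]'; python3 look.py pics/w6.png; python3 - <<'E'
from h import *
f=grab('wrist');W=cloud(f);H=hsv(f);h=H[...,0].astype(int);k=((h<8)|(h>172))&(H[...,1]>120)
z=W[...,2]; o=W-np.array([624.7,-240,0]); X=o[...,0]*.567-o[...,1]*.824; Y=o[...,0]*.824+o[...,1]*.567
k&=(abs(X)<90)&(abs(Y)<25)
for lo in range(148,216,4):
    q=k&(z>=lo)&(z<lo+4)
    if q.sum()>5: print(lo,q.sum(),np.percentile(X[q],[2,50,98]).round(0),np.percentile(Y[q],[2,98]).round(0))
E
```

```text
clock: 16.68
eef_pos: [625.7, -236.7, 285.1]
tcp_rot: [-3.138, 0.002, 0.61]
contact_force: [-0.1, 0.4, 0.0]
opening: 1.0
grasp_force: 0.0
posts 333 uv [ 38. 219.] c [ 505.8 -102.9] sz [15.5 15. ] a 11.5 z 204.2 206.2
posts 286 uv [ 51. 280.] c [ 456.8 -136.6] sz [15.2 15.4] a 19.7 z 204.3 206.1
posts 15 uv [162. 171.] c [ 603.8 -168. ] sz [5.7 0.6] a 31.7 z 201.8 208.7
redtop 298 uv [222. 200.] c [ 612.  -220.7] sz [24.8  8. ] a 34.9 z 209.4 211.5
redtop 233 uv [281. 200.] c [ 639.1 -259.6] sz [24.   6.5] a 35.9 z 209.5 211.6
bluetop 303 uv [150. 227.] c [ 557.7 -184.9] sz [ 8.  24.8] a 34.2 z 209.3 212.1
bluetop 279 uv [143. 172.] c [ 596.7 -157.2] sz [ 6.8 24.5] a 35.2 z 209.6 211.3
roof 36950 uv [239. 132.] c [ 648.1 -212.8] sz [199.5 239.4] a 34.5 z 149.7 153.0
roof 1338 uv [143. 189.] c [ 559.9 -156.7] sz [42.4 46.1] a 35.2 z 149.7 152.6
roof 216 uv [112. 243.] c [ 483.4 -156.1] sz [ 9.6 83.5] a 28.3 z 150.0 152.9
cap 7190 uv [340.  96.] c [ 728.7 -251.4] sz [69.8 59.8] a 35.0 z 194.6 197.5
trayrim 593 uv [459.  22.] c [ 906.  -353.6] sz [ 2.9 90.3] a 0.5 z 21.1 29.9
trayrim 275 uv [502. 323.] c [ 639.3 -750.1] sz [47.7  6.3] a 2.1 z 20.1 30.0
trayrim 236 uv [330. 313.] c [ 479.9 -502. ] sz [18.6 53.7] a 74.4 z 21.4 29.8
[ 626.3 -236.6  286.2] [-3.14e+00  1.00e-03  6.10e-01]
156 267 [-78. -54. -29.] [-20.  18.]
160 1676 [-78. -54. -29.] [-19.  18.]
164 7 [-26. -20.  25.] [11. 13.]
168 10 [-27. -22.  24.] [11. 13.]
172 18 [-25. -19.  25.] [ 3. 13.]
176 32 [-26. -19.  25.] [-5. 13.]
180 16 [-27. -21.  25.] [11. 13.]
184 25 [-26.  21.  25.] [ 1. 13.]
188 28 [-26. -19.  26.] [-2. 13.]
192 29 [-26. -19.  26.] [-4. 13.]
196 24 [-25. -20.  24.] [ 4. 13.]
200 34 [-26. -19.  26.] [-3. 13.]
204 45 [-27. -19.  26.] [-5. 13.]
208 472 [-27. -20.  27.] [-11.  12.]
```

View pics/w6.png

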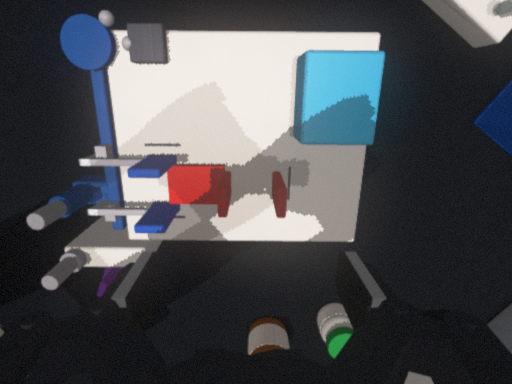

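The view shows the red tab tops at (222,200) and (281,200) and the tongue at (195,183), top z 163. The capbox at (340,96) is clear of the gripper. Descend and squeeze.

```bash
python3 -m inch '[[0,0,0,-0.1,0.1,0,0],[0,0,0,0,0,0.8,0],[0,0,0,0,0,0.8,0],[0,0,0,0,0,0.8,0],[0,0,0,0,0,0.8,0],[0,0,0,0,0,0.8,0],[0,0,0,0,0,0.6,0],[0,0,0,0,0,0,0]]' 40; python3 -m inch '[[0,0,0,0,0,0,0.4],[0,0,0,0,0,0,0.6],[0,0,0,0,0,0,1],[0,0,0,0,0,0,1],[0,0,0,0,0,0,1],[0,0,0,0,0,0,1],[0,0,0,0,0,0,1],[0,0,0,0,0,0,1]]'
```

```text
clock: 17.45
eef_pos: [624.6, -239.6, 168.9]
tcp_rot: [-3.138, 0.002, 0.609]
contact_force: [-1.1, 0.5, 0.0]
opening: 1.0
grasp_force: 0.0
clock: 18.12
eef_pos: [626.5, -239.5, 174.3]
tcp_rot: [-3.141, -0.002, 0.607]
contact_force: [-5.9, 6.8, 14.1]
opening: 0.328
grasp_force: 40.2
```

```bash
python3 -m inch '[[0,0,0,0,0,0,0],[0,0,0,0,0,0,0],[0,0,0,0,0,0,0],[0,0,0,0,0,-0.6,0],[0,0,0,0,0,-1,0],[0,0,0,0,0,-1,0],[0,0,0,0,0,-1,0],[0,0,0,0,0,-1,0]]'; python3 -m inch '[[0,0,0,0,0,0,0],[0,0,0,0,0,0,0]]';python3 look.py pics/w7.png | egrep 'red|blue|post|cap|^\['
```

```text
clock: 18.78
eef_pos: [626.2, -240.8, 287.7]
tcp_rot: [3.141, -0.0, 0.607]
contact_force: [-0.7, 0.2, -0.7]
opening: 1.0
grasp_force: 0.0
clock: 18.95
eef_pos: [627.1, -241.1, 288.4]
tcp_rot: [3.138, -0.002, 0.607]
contact_force: [1.2, -0.3, 0.2]
opening: 0.999
grasp_force: 0.0
posts 336 uv [ 34. 218.] c [ 505.8 -102.7] sz [15.  15.6] a 40.9 z 204.3 206.3
posts 281 uv [ 47. 278.] c [ 456.5 -136.7] sz [14.5 16.3] a 81.2 z 204.3 206.5
posts 34 uv [156. 167.] c [ 604.4 -166.8] sz [8.2 3.1] a 58.7 z 202.3 208.0
redtop 263 uv [231. 198.] c [ 618.5 -230.3] sz [24.8  7.5] a 34.0 z 209.5 211.4
redtop 234 uv [260. 198.] c [ 632.  -250.2] sz [24.5  6.5] a 35.1 z 209.6 211.4
bluetop 283 uv [145. 226.] c [ 557.5 -185. ] sz [ 8.3 25.1] a 33.7 z 209.4 211.2
bluetop 265 uv [138. 170.] c [ 596.9 -157.3] sz [ 7.  24.6] a 34.2 z 209.5 211.2
cap 6991 uv [332.  95.] c [ 729.3 -251.4] sz [69.1 60.5] a 34.8 z 194.6 197.2
[ 626.3 -240.8  286.7] [ 3.141 -0.     0.607]
```

Both red tabs moved about 11.7 mm, so they are fully in. Turn 90° and go to the blue catch.

```bash
python3 -m inch '[[0,0,-0.0395,0,0,0,0],[0,0,-0.0395,0,0,0,0],[0,0,-0.0395,0,0,0,0],[0,0,-0.0395,0,0,0,0],[0,0,-0.0395,0,0,0,0],[0,0,-0.0395,0,0,0,0],[0,0,-0.0395,0,0,0,0],[0,0,-0.0395,0,0,0,0]]' >/dev/null
python3 -m inch '[[0,0,-0.0395,0,0,0,0],[0,0,-0.0395,0,0,0,0],[0,0,-0.0395,0,0,0,0],[0,0,-0.0395,0,0,0,0],[0,0,-0.026,0,0,0,0],[0,0,0,0.9,0,0,0],[0,0,0,0.9,0,0,0],[0,0,0,0.9,0,0,0]]' >/dev/null
python3 -m inch '[[0,0,0,0.71,-0.02,0,0],[0,0,0,0,0,0,0],[0,0,0,0,0,0,0],[0,0,0,0,0,0,0]]'; python3 look.py pics/w8.png | egrep 'red|blue|post|cap|^\['
```

```text
clock: 20.67
eef_pos: [577.2, -171.2, 285.7]
tcp_rot: [-3.141, -0.0, 2.178]
contact_force: [-0.2, 0.7, 0.7]
opening: 0.997
grasp_force: 0.0
posts 433 uv [139.  67.] c [ 455.8 -135.9] sz [15. 15.] a 50.2 z 204.4 207.7
posts 397 uv [221.  67.] c [ 504.8 -102. ] sz [15.  15.3] a 82.5 z 204.6 206.8
posts 21 uv [282. 204.] c [ 602.  -159.2] sz [ 2.5 13.9] a 27.2 z 208.2 210.5
redtop 272 uv [248. 274.] c [ 617.5 -230.3] sz [23.9  8.7] a 34.0 z 209.1 211.3
redtop 244 uv [247. 297.] c [ 630.4 -249.7] sz [23.8  8.3] a 37.4 z 209.1 211.3
bluetop 262 uv [218. 197.] c [ 556.7 -183.8] sz [ 7.3 25.2] a 32.9 z 209.5 211.2
bluetop 172 uv [278. 192.] c [ 593.7 -154.8] sz [ 6.4 19.7] a 37.1 z 209.4 211.2
cap 2550 uv [320. 332.] c [ 724.  -252.9] sz [61.  60.1] a 33.4 z 194.5 196.8
[ 577.4 -171.4  285.8] [-3.141 -0.     2.178]
```

Aligned to within a millimetre. Descend 108 mm and squeeze.

```bash
python3 -m inch '[[0,0,0,0,0,0.8,0],[0,0,0,0,0,0.8,0],[0,0,0,0,0,0.8,0],[0,0,0,0,0,0.8,0],[0,0,0,0,0,0.8,0],[0,0,0,0,0,0.32,0],[0,0,0,0,0,0,0],[0,0,0,0,0,0,0.4]]' 40; python3 -m inch '[[0,0,0,0,0,0,0.6],[0,0,0,0,0,0,1],[0,0,0,0,0,0,1],[0,0,0,0,0,0,1],[0,0,0,0,0,0,1],[0,0,0,0,0,0,1],[0,0,0,0,0,0,1]]'
python3 -m inch '[[0,0,0,0,0,0,0],[0,0,0,0,0,0,0],[0,0,0,0,0,0,0],[0,0,0,0,0,-0.6,0],[0,0,0,0,0,-1,0],[0,0,0,0,0,-1,0],[0,0,0,0,0,-1,0],[0,0,0,0,0,-0.6,0]]'; python3 -m inch '[[0,0,0,0,0,0,0],[0,0,0,0,0,0,0]]' >/dev/null;python3 look.py pics/w9.png | egrep 'red|blue|post|cap|^\['
```

```text
clock: 21.38
eef_pos: [577.4, -171.3, 178.5]
tcp_rot: [-3.141, -0.0, 2.178]
contact_force: [-0.0, 0.2, -0.3]
opening: 0.882
grasp_force: 0.0
clock: 21.97
eef_pos: [577.3, -172.0, 180.8]
tcp_rot: [-3.142, 0.003, 2.178]
contact_force: [-5.5, -3.7, 12.7]
opening: 0.325
grasp_force: 39.8
clock: 22.63
eef_pos: [578.1, -170.9, 286.3]
tcp_rot: [3.139, 0.002, 2.178]
contact_force: [0.9, -0.4, 0.1]
opening: 1.0
grasp_force: 0.0
posts 444 uv [137.  67.] c [ 455.7 -135.9] sz [15.4 15.2] a 48.4 z 204.5 207.8
posts 407 uv [220.  67.] c [ 504.9 -102. ] sz [14.9 15.1] a 77.1 z 204.5 206.5
posts 17 uv [267. 187.] c [ 584.6 -155.3] sz [ 1.2 10. ] a 38.1 z 208.0 208.9
redtop 274 uv [247. 275.] c [ 617.1 -230.1] sz [23.6  9.1] a 34.9 z 209.1 210.9
redtop 243 uv [246. 298.] c [ 630.2 -249.7] sz [23.4  7.4] a 34.6 z 209.3 211.5
bluetop 87 uv [231. 203.] c [ 568.1 -180.5] sz [ 5.7 15.6] a 33.5 z 209.5 211.0
bluetop 22 uv [264. 184.] c [ 581.2 -153.6] sz [2.4 4.1] a 36.6 z 209.3 210.7
cap 2552 uv [320. 332.] c [ 724.3 -252.7] sz [60.9 60. ] a 34.4 z 194.5 196.6
[ 576.9 -170.6  282.8] [-3.141 -0.     2.178]
```

Blue closed to the same opening as red, so it is fully in. Now the handle post at (505,-102), with fingers half closed to clear the neighbouring pillar post.

```bash
python3 -m inch '[[0,0,0,0.98,-0.2,0,0.5],[0,0,0,0.98,-0.2,0,0.5],[0,0,0,0.98,-0.2,0,0.5],[0,0,0,0.98,-0.2,0,0.5],[0,0,0,0,0,0.5,0.5],[0,0,0,0,0,0,0.5],[0,0,0,0,0,0,0.5]]' 60; python3 look.py pics/w10.png | egrep 'post|red|blue|^\['
```

```text
clock: 23.43
eef_pos: [504.0, -101.5, 269.6]
tcp_rot: [-3.14, -0.002, 2.179]
contact_force: [-0.3, -0.6, 0.6]
opening: 0.499
grasp_force: 0.0
posts 346 uv [172. 202.] c [ 455.3 -135.4] sz [15.2 15.1] a 18.1 z 204.4 206.7
posts 336 uv [249. 202.] c [ 504.5 -101.6] sz [15.2 15.6] a 9.6 z 204.5 206.4
posts 26 uv [290. 304.] c [ 586.9 -157.7] sz [ 1.4 17.8] a 39.6 z 208.1 211.2
bluetop 212 uv [285. 310.] c [ 585.1 -163.3] sz [ 6.6 25.1] a 34.7 z 209.3 211.3
bluetop 193 uv [257. 311.] c [ 565.8 -176.6] sz [ 6.  25.5] a 35.2 z 209.6 211.0
[ 504.7 -101.9  270.2] [-3.141e+00 -1.000e-03  2.178e+00]
```

View pics/w10.png

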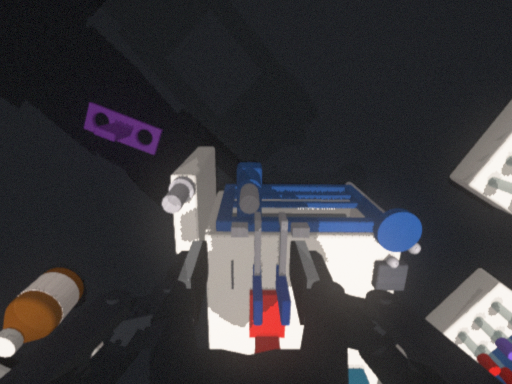

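The view shows the handle post at (249,202), the pillar post at (172,202), and both blue tabs together at (257,311) and (285,311), 23 mm apart, so fully in. Descend and grip.

```bash
python3 -m inch '[[0,0,0,0,0,0.8,0.5],[0,0,0,0,0,0.8,0.5],[0,0,0,0,0,0.8,0.5],[0,0,0,0,0,0.8,0.5],[0,0,0,0,0,0.4,0.5],[0,0,0,0,0,0.24,0.5],[0,0,0,0,0,0,0.5]]' 60; python3 -m inch '[[0,0,0,0,0,0,1],[0,0,0,0,0,0,1],[0,0,0,0,0,0,1],[0,0,0,0,0,0,1],[0,0,0,0,0,0,1]]'
```

```text
clock: 24.07
eef_pos: [504.5, -102.0, 174.0]
tcp_rot: [-3.14, -0.001, 2.178]
contact_force: [-0.5, 0.2, -0.3]
opening: 0.497
grasp_force: 0.0
clock: 24.48
eef_pos: [505.1, -102.3, 176.2]
tcp_rot: [3.141, 0.001, 2.178]
contact_force: [-3.9, -2.7, 5.8]
opening: 0.154
grasp_force: 58.6
```

```bash
python3 -m inch '[[0,0,0.016,0.286,0.088,0,1],[0,0,0.0318,0.564,0.2,0,1],[0,0,0.0318,0.564,0.2,0,1],[0,0,0.0318,0.564,0.2,0,1],[0,0,0,0,0,0,1],[0,0,0,0,0,0,1]]' 60; cat > arc.py <<'E'
from h import *
s=r.sense(); p=s['eef_pos'][:2]; H=np.array([646.7,-56.3]); bx=np.array([.567,-.824]); by=np.array([.824,.567])
d=np.array([(p-H)@bx,(p-H)@by]); a0=math.atan2(-142.7,-43); th=(a0-math.atan2(d[1],d[0])+math.pi)%(2*math.pi)-math.pi
print('R',np.hypot(*d).round(1),'theta',round(th,3),'tool turn',round(2.178-s['tcp_rot'][2],3),s['contact_force'].round(1),s['opening'].round(3))
E
python3 arc.py
```

```text
clock: 24.98
eef_pos: [497.9, -50.1, 176.1]
tcp_rot: [3.14, 0.001, 1.833]
contact_force: [-3.4, -2.1, 8.4]
opening: 0.154
grasp_force: 59.3Traceback (most recent call last):
  File "arc.py", line 4, in <module>
    print('R',np.hypot(*d).round(1),'theta',round(th,3),'tool turn',round(2.178-s['tcp_rot'][2],3),s['contact_force'].round(1),s['opening'].round(3))
                                                                                                                               ^^^^^^^^^^^^^^^^^^
AttributeError: 'float' object has no attribute 'round'
```

Radius 148.9 mm, right on the arc. Continue.

```bash
sed -i "s/s\['opening'\].round(3)/s['opening']/" arc.py; python3 -m inch '[[0,0,0.0318,0.564,0.2,0,1],[0,0,0.0318,0.564,0.2,0,1],[0,0,0.0318,0.564,0.2,0,1],[0,0,0.0318,0.564,0.2,0,1],[0,0,0,0,0,0,1]]' 60; python3 arc.py;  python3 -m inch '[[0,0,0.0318,0.564,0.2,0,1],[0,0,0.0318,0.564,0.2,0,1],[0,0,0.0318,0.564,0.2,0,1],[0,0,0.0318,0.564,0.2,0,1],[0,0,0,0,0,0,1]]'; python3 arc.py
```

```text
clock: 25.4
eef_pos: [512.4, 8.5, 176.1]
tcp_rot: [3.14, -0.0, 1.427]
contact_force: [-1.3, -3.0, 5.1]
opening: 0.152
grasp_force: 59.4
R 149.1 theta 0.76 tool turn 0.751 [-1.3 -3.   5.1] 0.15243183062449636
clock: 25.82
eef_pos: [548.7, 56.0, 176.1]
tcp_rot: [3.139, -0.002, 1.029]
contact_force: [-1.0, -5.6, 12.4]
opening: 0.154
grasp_force: 60.5
R 149.1 theta 1.163 tool turn 1.149 [-1.  -5.6 12.4] 0.15388498559104147
```

```bash
python3 -m inch '[[0,0,0.0318,0.564,0.2,0,1],[0,0,0.0318,0.564,0.2,0,1],[0,0,0.0318,0.564,0.2,0,1],[0,0,0.0318,0.564,0.2,0,1],[0,0,0.025,0.45,0.15,0,1],[0,0,0,0,0,0,1],[0,0,0,0,0,0,1],[0,0,0,0,0,0,1]]' 60; python3 arc.py
python3 - <<'E'
from h import *
f=grab('scene'); g=grab('wrist'); a=cv2.cvtColor(f['pixels'],cv2.COLOR_RGB2BGR)[140:300,170:340]; b=cv2.cvtColor(g['pixels'],cv2.COLOR_RGB2BGR)
cv2.imwrite('pics/end.png',np.hstack([cv2.resize(a,(382,360)),cv2.resize(b,(418,360))]))
E
```

```text
clock: 26.48
eef_pos: [609.2, 88.0, 176.2]
tcp_rot: [3.14, -0.001, 0.558]
contact_force: [-2.6, -4.4, 9.5]
opening: 0.158
grasp_force: 60.2
R 149.2 theta 1.626 tool turn 1.62 [-2.6 -4.4  9.5] 0.1581218351255436
```

View pics/end.png

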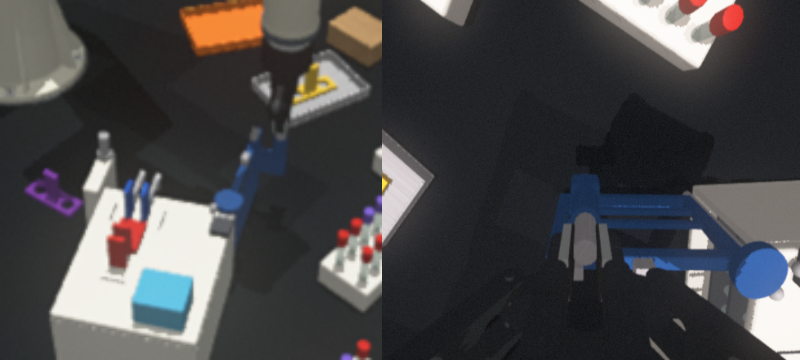

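The picture shows the gate swung square open with its handle held between the fingers (wrist view around (583,240)). The yellow link lies in the steel tray at (315,80), and the tabs are in. I hand it in.

```bash
python3 -c "
from rig import r
print(r.sense()['qvel'].round(3)); print(r.sign_off())"
```

```text
[-0.001 -0.002  0.003  0.001 -0.001 -0.   ]
the job is handed in; nothing more can be done
None
```

The job is handed in, with no verdict returned: the link is in the steel tray, both red and then both blue tabs are squeezed in, and the fingers hold the gate still at about 1.63 rad; the clock read about 26.5 s of the 70 s.

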